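Clamp the case cover in the drilling jig

TASK

The loose black case cover has to be drilled for the pushbutton: slide it fully home against all three locating pins of the drilling jig, then screw the jig's clamp down by its round knob (clockwise from above) until the pad grips the cover firmly, and let go. Tighten by feel - the plastic cracks if the clamp is overtightened - and leave the other things on the bench where they are.

Things in the scene. Friction and masses are not known exactly. Their poses are not given: they have to be found in the camera images.
- jig: drilling jig fixed on the bench, steel plate 220 x 263 x 15 mm; origin at its underside below jig_home, same axes. On its far side the clamp post (x +73 to +107, y -30 to +30 mm) carries an arm (28 mm wide, with a 38 mm boss at its end, underside 67 mm and top 95 mm above the bench) forward over the cover to the upright clamp screw at x +28, y 0 mm
- jig_home (a point): where the cover's centre belongs, on top of the jig's plywood board, 27 mm above the bench (up to 1 mm either way, boards differ); x to the far side, y left, z up. Three steel pins, 12 mm across, stand 13 mm above the board: two for the cover's far long edge, centred at x +66.5, y +55 and -55 mm, one for its right short edge, at x 0, y -98.5 mm
- cover_centre (a point): loose black plastic case cover, a shallow tray lying face up on the board, 121 (its x) x 183 (its y) x 16 mm, 85 g; this point is its centre, 8 mm above its underside. It starts 10 to 32 mm short of the pins both ways and up to 0.1 rad askew. Home: its centre within 3 mm of jig_home both ways, its edges along the jig's
- knob (a joint): turning of the clamp's knob, rad; grows clockwise seen from above, which lowers knob, screw and pad together, 16 mm a turn (2.55 mm a rad). Starts at 0.8 to 2.4, end stop at 7.5; it stays where it is left. Its steady friction of 0.20 N m always opposes its motion (and when at rest, either way); each newton at the pad adds 0.0025 N m against tightening, so 35 N shifts the torque by 0.09 N m
- knob_grip (a point): centre of the round knob, half-way up: black, fluted, 40 mm across, 30 mm high, upright axis. It sinks as it is tightened. Below it a 12 mm screw enters the clamp arm; the knob's underside stays at least 9 mm above the arm
- pad_face (a point): centre of the underside of the clamp's steel pad, 25 mm across, not turning; it starts 5 to 11 mm above the cover and moves with the knob, about 79 mm below knob_grip. Its stiff ball joint has up to 2 mm of end play, some of it taken up: it may lie on the cover for a while before it presses; then the force rises by some 15 to 20 N per 0.1 rad. It grips from 12 N; above 70 N the cover cracks; 35 N is right
- pushbutton: panel pushbutton lying loose on the bench, 58 x 30 x 35 mm; origin at its underside; to be left alone
- side_cutters: side cutters lying on the bench, 58 x 127 x 15 mm; origin at its underside; to be left alone
- tape_measure: pocket tape measure lying on the bench, 62 x 71 x 33 mm; origin at its underside; to be left alone

How it is judged (in metres and radians):
On the way, in this order (a step that is already met when the one before it is completed fails the run):
1. the cover is home against the pins: within 3 mm of home both ways and within 0.03 rad, before the pad presses on it (under 5 N) (x of cover_centre in the frame of jig_home between -0.003 and 0.003 m and y of cover_centre in the frame of jig_home between -0.003 and 0.003 m and angle between the x axis of cover_centre and the x axis of jig_home, either way round below 0.03 rad and contact force between pad and case_cover below 5 N), for 0.2 s.
2. the pad grips the cover with 12 to 70 N (x of cover_centre in the frame of jig_home between -0.003 and 0.003 m and y of cover_centre in the frame of jig_home between -0.003 and 0.003 m and angle between the x axis of cover_centre and the x axis of jig_home, either way round below 0.03 rad and contact force between pad and case_cover between 12 and 70 N), for 0.2 s.
At the end, for the whole second after the job is handed in: the cover lies at home against the pins (within 3 mm both ways, within 0.03 rad) and at rest, and the pad presses on it with 12 to 70 N (all of step 2 and linear speed of case_cover below 0.01 m/s); the robot touches nothing.
It fails at once if the clamp presses on the cover with more than 70 N (cracked) (contact force between pad and case_cover above 70 N).
It fails at once if another thing on the bench is moved by more than 20 mm (distance of any of pushbutton, side_cutters, tape_measure from where it was at the start of the episode above 0.02 m).
It also fails if it takes over 72 s, if anything falls off the work surface, if the arm or the gripper's body presses on something with over 40 N, if the wrist force passes 120 N, or if a joint passes its speed limit or range.

ROBOT

A 7-joint arm with a two-finger parallel gripper is mounted at the origin on a cart in front of the work surface, level with it; the furniture and walls round the work are solid. World frame = base frame: x ahead of the robot, y to its left, z up, the work surface at z = 0. Lengths are in mm, angles in rad, forces in N, time in s.
With the tool pointing down it reaches from about 425 to 925 mm from the base axis. Payload 6.8 kg.
Tool frame: the origin (TCP) lies midway between the tips of the shut fingers; the grasp point (between the pads) lies 19 mm behind it (pinch_z is the distance from the TCP to the grasp point, in mm); z points along the fingers, y is the line along which they close (so a half turn about z gives the same grasp; the last joint's range is limited). The gripper opens to 85 mm and grips with 20 to 120 N. Pads are 22 mm wide; open, the fingers measure 114 mm over their backs; the gripper's body (76 mm by 85 mm) begins 54 mm behind the grasp point. The pads swing forward as they close: fully open they stand 13 mm farther back than shut.
Start: joints at [1.234, 0.477, 0.022, 1.555, -0.011, 1.109, -0.083], TCP at [153.104, -657.424, 231.308] pointing down, gripper open.
Joint ranges: [-2.96, 2.96], [-0.34, 2.1], [-1.41, 1.46], [0.24, 2.44], [-1.37, 4.51], [0.17, 1.92], [-2.96, 2.96]. Speed limits (rad/s): [2.39, 2.39, 3.14, 3.14, 3.14, 3.14, 3.14].

INTERFACE

Orientations are given as [roll, pitch, yaw] about the fixed x, y, z axes, in that order (R = Rz(yaw) Ry(pitch) Rx(roll)).
In Python, from cell import * gives the robot as it stands.
- The arm moves only by the shell command python3 -m handwheel 'ROWS' [FORCE]. ROWS is JSON, a list that holds one entry, the list of rows, each a list of 7 numbers: the turn, a rotation vector about the tool's x, y, z in units of 8 degrees (1.0 is 8 degrees), then the shift along the tool's x, y, z in mm, then the finger opening in mm, from 0 to 85.4. In form: [[[wx, wy, wz, tx, ty, tz, jaw], ...]]. A call has 1 to 20 rows; each row shifts and turns the commanded pose from where the row before left it, along the tool's axes as they then stand; what a row does not reach is not made up. A row lasts 1/10 s, in which the tool goes at most 50 mm and 8.59 degrees, less where a joint would pass 70% of its speed; a pose out of reach is approached as far as the arm can. A call is refused whole if a number of a shift passes 50 or a number of a turn 1, either way. A call with a gripper value outside its range is refused whole. The fingers move at their own pace and stop on an object; FORCE is the grip in N (left out, the last holds). Time passes only in rows, so rows that do not move let the fingers close. It gives the time, the measured TCP pose, the force, the opening and the grip force at its end, in the units of the state.
- get_obs(): the state, without advancing time (a new reading comes with each control period).
- capture(name): name is "scene" or "top" or "wrist"; returns the picture (400x640x3 uint8, blue, green, red); there is no depth.
- get_calibration(name): a dict with "fx", "fy", "cx", "cy" (pixels), "R" (3x3) and "t" (3): a world point X has camera coordinates R X + t; the wrist camera has in their place "T_tool_cam" (4x4, takes a point from camera to tool coordinates, whose origin is the TCP and whose axes are the flange's). Camera axes: x right, y down, z forward; pixel columns grow to the right and rows downward; lengths in mm; the calibration is good to about 2 mm. A picture is of the moment at which its call begins: read the wrist's pose just before it. get_calibration takes no time and is no camera call.
- finish_job(): hands the job in; it is judged then, once.
The state is a dict: "time": time; "joint_positions": joint angles; "joint_vel": joint speeds; "joint_torque": joint torques, N m; "eef_pos": TCP position; "orientation": TCP orientation; "contact_force": force on the tool from outside, world axes, zero at the start; "torque": the same for the moment, N m; "opening": finger opening in mm; "grip_force": force on a finger pad.
Only numpy, scipy, OpenCV 4.12 (cv2) and the standard library are available. Lean on these libraries where they do the work, as an engineer would, in place of code of your own. Each camera call takes 0.05 s, during which the arm holds its last target. There are 200 camera calls.

## Working session

There is one attempt and no reset: what is moved stays moved. The work goes in short steps, Python scripts to look and compute and a shell command to move; the robot and the scene stay as the last step left them, time stands still between calls to the robot, and variables do not carry over. Pictures are saved under pics/ and viewed, at most 10 in all, crops included, and the job is handed in when it is done.

```bash
ls; mkdir -p pics; python3 - <<'E'
from cell import *
import cv2
o=get_obs();print({k:o[k] for k in ("time","eef_pos","orientation","contact_force","torque","opening")})
for n in("scene","top"):
    cv2.imwrite(f"pics/{n}0.png",capture(n));c=get_calibration(n);print(n,c)
print(get_calibration("wrist"))
E
```

```text
pics
{'time': 0.0, 'eef_pos': array([ 152.92921646, -656.84301415,  230.32628175]), 'orientation': array([-3.13978947e+00,  1.31477130e-04,  2.28836140e-01]), 'contact_force': array([0.03363172, 0.50064679, 0.46908322]), 'torque': array([-0.01312375,  0.01733267,  0.04018581]), 'opening': 85.52658845517315}
scene {'fx': 364.7331668466404, 'fy': 364.7331668466404, 'cx': 311.65848325759606, 'cy': 196.2593307516931, 'R': array([[-0.68022898, -0.73299056,  0.00365674],
       [-0.56783288,  0.52379173, -0.63498665],
       [ 0.46352385, -0.43401273, -0.77251446]]), 't': array([281.64963039, 468.01871653, 804.77917364])}
top {'fx': 393.4035596272846, 'fy': 393.4035596272846, 'cx': 312.9750681347449, 'cy': 196.10947661290612, 'R': array([[ 0.00404313, -0.99968249,  0.02487117],
       [-0.98661659, -0.00804206, -0.1628589 ],
       [ 0.16300721, -0.02387985, -0.98633585]]), 't': array([-185.06037492,  579.79907373,  993.79246296])}
{'fx': 356.812061217085, 'fy': 356.812061217085, 'cx': 323.4695027121897, 'cy': 196.40464058018904, 'T_tool_cam': array([[ 1.06512476e-04, -9.55508711e-01, -2.94962865e-01,
         7.60396050e+01],
       [ 9.99999975e-01,  4.42714171e-05,  2.17690958e-04,
        -3.65227348e-01],
       [-1.94947182e-04, -2.94962881e-01,  9.55508692e-01,
        -1.43207952e+02],
       [ 0.00000000e+00,  0.00000000e+00,  0.00000000e+00,
         1.00000000e+00]])}
```

View pics/scene0.png

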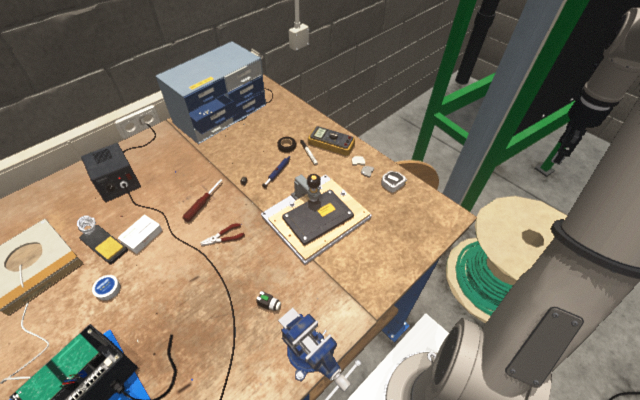

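View pics/top0.png

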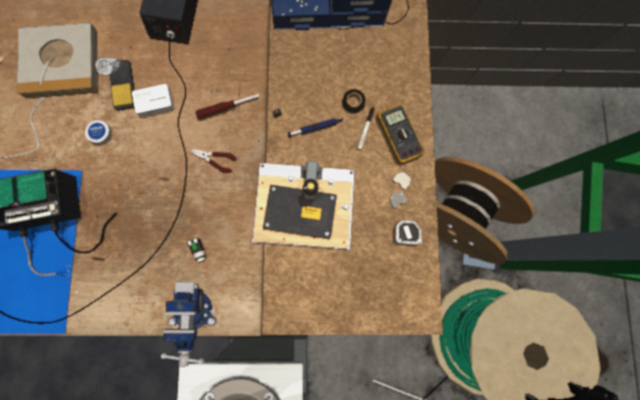

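The jig sits at about (305,207) in the top view, with the clamp knob at (311,187) and the cover at (300,210). The side cutters are at (215,160), the pushbutton at (197,250) and the tape measure at (407,232). Next I'll enlarge the jig.

```bash
cat > h.py <<'E'
from cell import *
import cv2, numpy as np
from scipy.spatial.transform import Rotation as Ro
def cam(n,o=None):
    c=get_calibration(n);K=np.array([[c['fx'],0,c['cx']],[0,c['fy'],c['cy']],[0,0,1]])
    if n!="wrist": return K,np.array(c['R']),np.array(c['t'])
    T=np.eye(4);T[:3,:3]=Ro.from_euler('xyz',o['orientation']).as_matrix();T[:3,3]=o['eef_pos']
    W=np.linalg.inv(T@np.array(c['T_tool_cam']));return K,W[:3,:3],W[:3,3]
def toworld(k,p,z):
    K,R,t=k;d=R.T@np.linalg.solve(K,[p[0],p[1],1]);C=-R.T@t
    return C+d*(z-C[2])/d[2]
def topix(k,X):
    K,R,t=k;q=K@(R@np.asarray(X,float)+t);return q[:2]/q[2]
E
python3 - <<'E'
from h import *
im=cv2.imread("pics/top0.png")[155:255,245:365]
cv2.imwrite("pics/topc.png",cv2.resize(im,None,fx=6,fy=6,interpolation=cv2.INTER_CUBIC))
k=cam("top")
for p,z in [((260,163),15),((355,169),15),((351,249),15),((253,244),15),((311,187),110),((197,250),20),((215,160),10),((407,232),33)]: print(p,toworld(k,p,z).round(1))
E
```

```text
(260, 163) [678.5 -35.1  15. ]
(355, 169) [ 664.1 -299.    15. ]
(351, 249) [ 443.3 -285.3   15. ]
(253, 244) [455.4 -22.2  15. ]
(311, 187) [ 594.1 -175.   110. ]
(197, 250) [438.6 124.6  20. ]
(215, 160) [687.   90.4  10. ]
(407, 232) [ 488.5 -433.7   33. ]
```

View pics/topc.png

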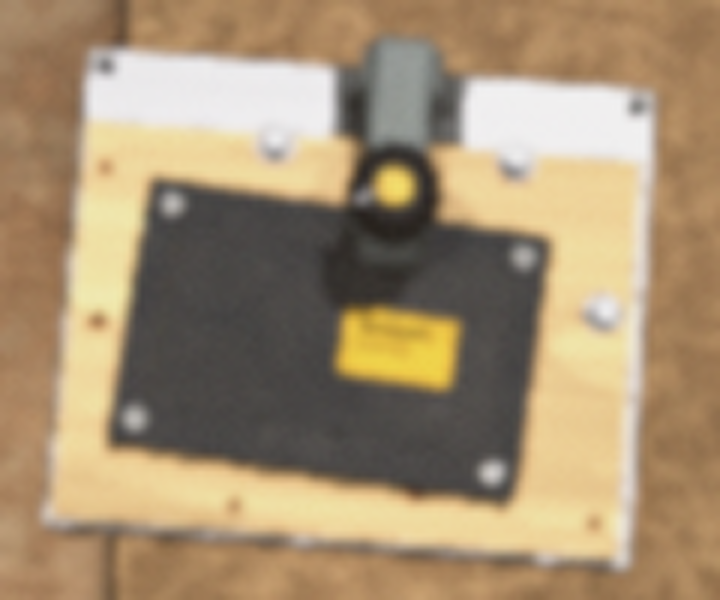

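The crop shows pins at (275,142), (517,160) and (602,312). The cover corners are at (152,180), (548,240), (510,502) and (112,443), and the knob's yellow cap is at (397,186).

```bash
cat > fit.py <<'E'
from h import *
def rigid(L,W):
    L=np.array(L,float);W=np.array(W)[:,:2];l=L-L.mean(0);w=W-W.mean(0)
    a=np.arctan2((l[:,0]*w[:,1]-l[:,1]*w[:,0]).sum(),(l*w).sum());R=np.array([[np.cos(a),-np.sin(a)],[np.sin(a),np.cos(a)]])
    t=W.mean(0)-R@L.mean(0);return a,t,R,(W-(L@R.T+t)).round(1)
PINS=[(66.5,55),(66.5,-55),(0,-98.5)]
COV=[(60.5,91.5),(60.5,-91.5),(-60.5,-91.5),(-60.5,91.5)]
E
python3 - <<'E'
from fit import *
k=cam("top");f=lambda p:(245+(p[0]+.5)/6-.5,155+(p[1]+.5)/6-.5)
P=[toworld(k,f(p),40) for p in[(275,140),(517,160),(602,310)]]
a,t,R,e=rigid(PINS,P);print("jig pins",a,t.round(1),e.tolist())
J=[toworld(k,f(p),15) for p in[(88,50),(654,92),(625,568),(45,522)]];print("platecentre",np.mean(J,0).round(1),[np.linalg.norm(J[i]-J[i-1]).round(1) for i in range(4)])
C=[toworld(k,f(p),43) for p in[(152,180),(548,240),(510,502),(112,443)]]
b,u,_,e2=rigid(COV,C);print("cover",b,u.round(1),e2.tolist())
print("cover in jig",(R.T@(u-t)).round(1),b-a)
for z in(110,130,140):
  K=toworld(k,f((397,186)),z);print(z,K.round(1),(R.T@(K[:2]-t)).round(1))
print("screw xy",(R@[28,0]+t).round(1))
E
```

```text
jig pins -0.0712741952090333 [ 561.8 -170. ] [[-0.3, -0.9], [-0.7, -0.0], [1.0, 0.9]]
platecentre [ 561.1 -156.7   15. ] [np.float64(217.3), np.float64(262.5), np.float64(219.3), np.float64(260.3)]
cover -0.14091229568461877 [ 541.1 -146.6] [[-1.4, -1.8], [-1.4, 2.6], [1.9, 3.0], [1.0, -3.8]]
cover in jig [-22.4  21.8] -0.06963810047558547
110 [ 597.7 -174.4  110. ] [36.1 -1.9]
130 [ 593.8 -174.   130. ] [32.2 -1.8]
140 [ 591.9 -173.8  140. ] [30.3 -1.7]
screw xy [ 589.7 -172. ]
```

```bash
python3 -m handwheel '[[[0,0,0,15,-15,0,85],[0,0,0,29,-31,0,85],[0,0,0,30,-31,0,85],[0,0,0,30,-31,0,85],[0,0,0,30,-31,0,85],[0,0,0,30,-31,0,85],[0,0,0,30,-31,0,85],[0,0,0,30,-31,0,85],[0,0,0,30,-31,0,85],[0,0,0,30,-31,0,85],[0,0,0,30,-31,0,85],[0,0,0,30,-31,0,85],[0,0,0,30,-31,0,85],[0,0,0,22,-28,0,85],[0,0,0,15,-15,0,85]]]' 20; python3 -m handwheel '[[[0,0,-1,0,0,6,85],[0,0,-1,0,0,6,85],[0,0,-1,0,0,6,85],[0,0,-1,0,0,6,85],[0,0,-1,0,0,6,85],[0,0,-1,0,0,6,85],[0,0,-1,0,0,6,85],[0,0,-1,0,0,6,85],[0,0,-1,0,0,6,85],[0,0,-1,0,0,6,85],[0,0,-1,0,0,6,85],[0,0,-1,0,0,6,85],[0,0,-1,0,0,6,85],[0,0,-1,0,0,6,85],[0,0,-1,0,0,6,85],[0,0,-1,0,0,6,85],[0,0,-1,0,0,6,85],[0,0,-1,0,0,6,85],[0,0,-1,0,0,6,85],[0,0,-0.4,0,0,6,85]]]'; python3 - <<'E'
from h import *
print(get_obs()["joint_positions"].round(2))
E
```

```text
time: 1.6
eef_pos: [456.7, -142.1, 231.2]
orientation: [-3.141, -0.0, 0.233]
contact_force: [-0.2, 0.1, 0.3]
opening: 84.6
grip_force: 0.0
time: 3.6
eef_pos: [455.5, -145.5, 110.8]
orientation: [3.141, -0.001, 2.942]
contact_force: [-0.4, 0.4, 0.3]
opening: 84.7
grip_force: 0.0
[ 0.8   0.42 -0.74  2.08  0.4   0.78  1.18]
```

```bash
python3 -m handwheel '[[[0,0,-0.9,0,0,0,85],[0,0,0,0,0,0,85]]]'; python3 - <<'E'
from h import *
o=get_obs();im=capture("wrist");cv2.imwrite("pics/w1.png",im);np.save("w1.npy",np.r_[o["eef_pos"],o["orientation"]]);print(o["eef_pos"],o["orientation"])
E
```

```text
time: 3.8
eef_pos: [455.4, -145.4, 110.8]
orientation: [3.141, -0.001, 3.064]
contact_force: [0.0, 0.4, -0.2]
opening: 84.8
grip_force: 0.0
[ 455.44578365 -145.40506042  110.83393879] [ 3.14097275e+00 -9.64449017e-04  3.06419370e+00]
```

View pics/w1.png

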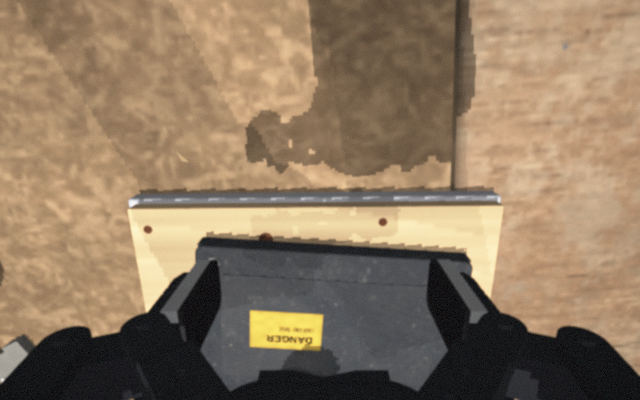

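The near plate edge runs along row 200. The cover's near edge goes from (200,240) to (470,254), with the fingers at the bottom over the cover.

```bash
python3 - <<'E'
from fit import *
v=np.load("w1.npy");k=cam("wrist",dict(eef_pos=v[:3],orientation=v[3:]))
a=-.0713;R=np.array([[np.cos(a),-np.sin(a)],[np.sin(a),np.cos(a)]]);t=np.array([561.8,-170])
for p,z in [((200,240),43),((470,254),43),((197,248),43),((470,262),43),((130,207),15),((501,204),15)]:
    X=toworld(k,p,z);print(p,X.round(1),(R.T@(X[:2]-t)).round(1))
print((R.T@(v[:2]-t)).round(1), topix(k,v[:3]))
E
```

```text
(200, 240) [ 469.  -225.6   43. ] [-88.6 -62. ]
(470, 254) [492.5 -51.9  43. ] [-77.6 112.9]
(197, 248) [ 474.4 -228.5   43. ] [-83.  -64.6]
(470, 262) [498.3 -51.6  43. ] [-71.8 113.6]
(130, 207) [ 451.7 -281.8   15. ] [-101.8 -119.4]
(501, 204) [469.8 -20.2  15. ] [-102.4  142.9]
[-107.8   17. ] [322.27477157 262.01617671]
```

```bash
python3 -m handwheel '[[[0,0,0,0,0,20,85],[0,0,0,0,0,30,85],[0,0,0,0,0,20,85],[0,0,0,0,0,8,85],[0,0,0,0,0,4,85],[0,0,0,0,0,3,85],[0,0,0,0,0,3,85],[0,0,0,0,0,0,85]]]'; python3 - <<'E'
from h import *
o=get_obs();im=capture("wrist");cv2.imwrite("pics/w2.png",im)
E
```

```text
time: 4.65
eef_pos: [456.2, -145.6, 23.6]
orientation: [-3.141, 0.001, 3.063]
contact_force: [0.2, -0.3, 0.1]
opening: 84.6
grip_force: 0.0
```

View pics/w2.png

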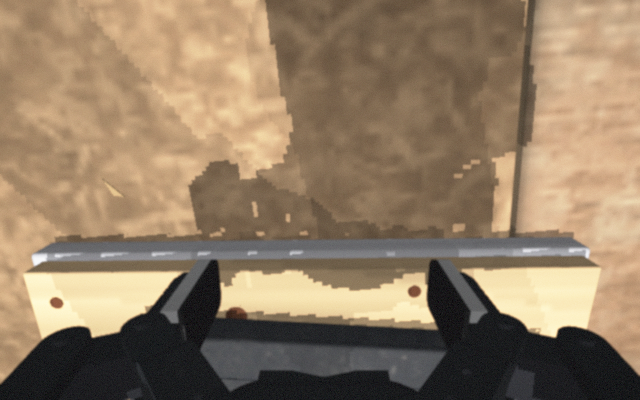

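```bash
python3 -m handwheel '[[[0,0,0,-2,0,2,85],[0,0,0,-4,0,1,85],[0,0,0,-4,0,0,85],[0,0,0,-4,0,0,85],[0,0,0,-3,0,0,85],[0,0,0,-3,0,0,85],[0,0,0,-3,0,0,85],[0,0,0,-3,0,0,85],[0,0,0,-2,0,0,85],[0,0,0,0,0,0,85]]]';python3 -m handwheel '[[[0,0,0,-2,0,0,85],[0,0,0,-2,0,0,85],[0,0,0,0,0,0,85]]]';
```

```text
time: 5.7
eef_pos: [484.4, -147.5, 20.4]
orientation: [3.141, 0.001, 3.063]
contact_force: [0.2, 0.4, -0.2]
opening: 84.9
grip_force: 0.0
time: 6.0
eef_pos: [488.2, -147.9, 20.3]
orientation: [3.141, 0.001, 3.063]
contact_force: [0.7, -0.2, -0.6]
opening: 84.8
grip_force: 0.0
```

```bash
python3 -m handwheel '[[[0,0,0,-1,0,0,85],[0,0,0,-1,0,0,85],[0,0,0,0,0,0,85]]]';python3 -m handwheel '[[[0,0,0,-1,0,0,85],[0,0,0,-1,0,0,85],[0,0,0,0,0,0,85]]]'; python3 - <<'E'
from h import *
cv2.imwrite("pics/w3.png",cv2.resize(np.hstack([capture("top")[155:255,245:365],capture("scene")[160:260,260:380]]),None,fx=3.3,fy=3.3,interpolation=cv2.INTER_CUBIC))
E
```

```text
time: 6.3
eef_pos: [489.9, -148.0, 20.3]
orientation: [3.141, 0.0, 3.063]
contact_force: [-0.2, -0.0, -0.5]
opening: 84.9
grip_force: 0.3
time: 6.6
eef_pos: [492.2, -148.2, 20.3]
orientation: [3.141, 0.001, 3.063]
contact_force: [-0.2, -0.1, 0.7]
opening: 85.1
grip_force: 0.0
```

View pics/w3.png

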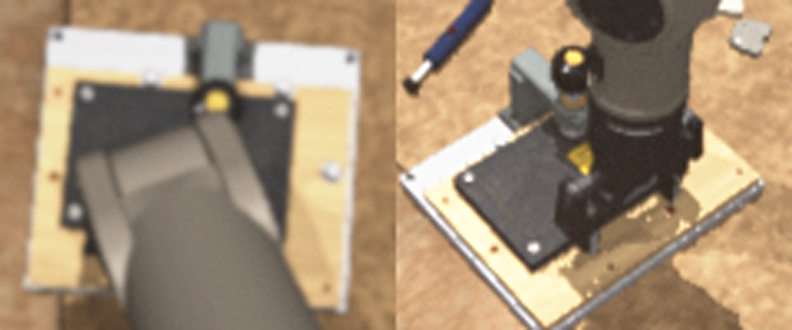

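The cover is now square to the jig and its far edge is nearly at the far pins (left image, pins at (150,75) and (285,85)). The gripper body is close to the knob but clear of it.

```bash
for i in 1; do python3 -m handwheel '[[[0,0,0,-1,0,0,85],[0,0,0,0,0,0,85]]]';python3 -m handwheel '[[[0,0,0,-1,0,0,85],[0,0,0,0,0,0,85]]]';python3 -m handwheel '[[[0,0,0,-1,0,0,85],[0,0,0,0,0,0,85]]]'; done | grep -E "pos|contact|orient"
```

```text
eef_pos: [492.8, -148.4, 20.3]
orientation: [-3.142, -0.0, 3.063]
contact_force: [-1.1, -0.4, -0.0]
eef_pos: [493.9, -148.4, 20.3]
orientation: [3.142, 0.0, 3.063]
contact_force: [-0.9, -0.7, 0.6]
eef_pos: [494.1, -148.4, 20.2]
orientation: [-3.141, -0.001, 3.063]
contact_force: [-2.8, 0.5, 2.4]
```

```bash
for i in 1; do python3 -m handwheel '[[[0,0,0,-1,0,0,85],[0,0,0,0,0,0,85]]]';python3 -m handwheel '[[[0,0,0,-1,0,0,85],[0,0,0,0,0,0,85]]]'; done | grep -E "pos|contact|orient"
```

```text
eef_pos: [494.2, -148.5, 20.0]
orientation: [-3.141, -0.003, 3.063]
contact_force: [-5.9, 0.3, 5.6]
eef_pos: [494.2, -148.5, 19.9]
orientation: [-3.141, -0.005, 3.063]
contact_force: [-8.4, 0.3, 6.5]
```

```bash
python3 -m handwheel '[[[0,0,0,6,0,0,85],[0,0,0,8,0,0,85],[0,0,0,4,0,-15,85],[0,0,0,0,0,-25,85],[0,0,0,0,0,-20,85],[0,0,0,-15,25,0,0],[0,0,0,-20,30,0,0],[0,0,0,-20,30,0,0],[0,0,0,-20,25,0,0],[0,0,0,-15,10,0,0],[0,0,0,0,0,0,0]]]'
python3 - <<'E'
from h import *
o=get_obs();im=capture("wrist");cv2.imwrite("pics/w4.png",im);np.save("w4.npy",np.r_[o["eef_pos"],o["orientation"]])
a=-.0713;print(np.array([[np.cos(a),np.sin(a)],[-np.sin(a),np.cos(a)]])@(o["eef_pos"][:2]-[561.8,-170]),topix(cam("wrist",o),o["eef_pos"]))
E
```

```text
time: 8.8
eef_pos: [580.4, -32.0, 82.0]
orientation: [3.139, 0.004, 3.066]
contact_force: [-0.6, -0.9, 0.6]
opening: -0.0
grip_force: 0.0
[  8.73126165 139.02152213] [322.27910969 262.01043001]
```

View pics/w4.png

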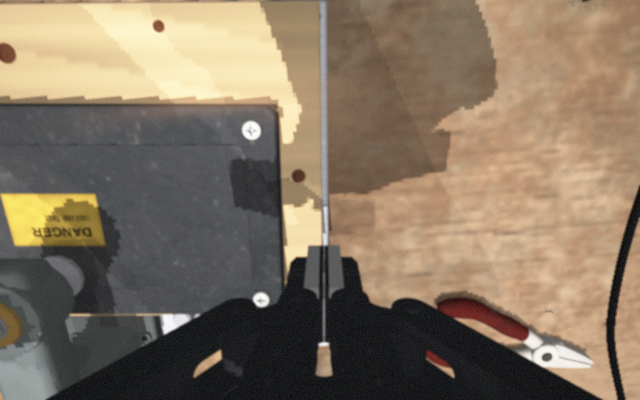

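The cover is square with the jig and its left edge is at column 278. The shut fingers at (323,262) are about 8 mm clear of it. I'll lower at jig x≈0.

```bash
python3 -m handwheel '[[[0,0,0,4,0,10,0],[0,0,0,4,0,15,0],[0,0,0,0,0,13,0],[0,0,0,0,0,6,0],[0,0,0,0,0,4,0],[0,0,0,0,0,0,0]]]'; python3 -m handwheel '[[[0,0,0,0,-2,0,0],[0,0,0,0,-3,0,0],[0,0,0,0,-3,0,0],[0,0,0,0,-3,0,0],[0,0,0,0,-3,0,0],[0,0,0,0,-3,0,0],[0,0,0,0,-3,0,0],[0,0,0,0,-2,0,0],[0,0,0,0,-2,0,0],[0,0,0,0,0,0,0]]]'
```

```text
time: 9.45
eef_pos: [569.6, -34.0, 31.6]
orientation: [3.141, -0.001, 3.063]
contact_force: [-0.1, 0.2, 0.2]
opening: 0.0
grip_force: 0.0
time: 10.45
eef_pos: [568.2, -58.0, 32.5]
orientation: [3.141, 0.0, 3.063]
contact_force: [-0.5, 1.8, 4.2]
opening: 0.1
grip_force: 1.5
```

```bash
for i in 1; do python3 -m handwheel '[[[0,0,0,0,-1,0,0],[0,0,0,0,-1,0,0],[0,0,0,0,0,0,0]]]';python3 -m handwheel '[[[0,0,0,0,-1,0,0],[0,0,0,0,-1,0,0],[0,0,0,0,0,0,0]]]'; done | grep -E "pos|contact|orient"
python3 - <<'E'
from h import *
cv2.imwrite("pics/w5.png",cv2.resize(np.hstack([capture("top")[155:255,245:365],capture("scene")[160:260,260:380]]),None,fx=3.3,fy=3.3,interpolation=cv2.INTER_CUBIC))
E
```

```text
eef_pos: [568.1, -59.7, 32.5]
orientation: [3.141, 0.0, 3.063]
contact_force: [0.1, 3.3, 4.3]
eef_pos: [567.9, -61.8, 32.4]
orientation: [3.141, 0.0, 3.063]
contact_force: [-0.5, 4.4, 4.1]
```

View pics/w5.png

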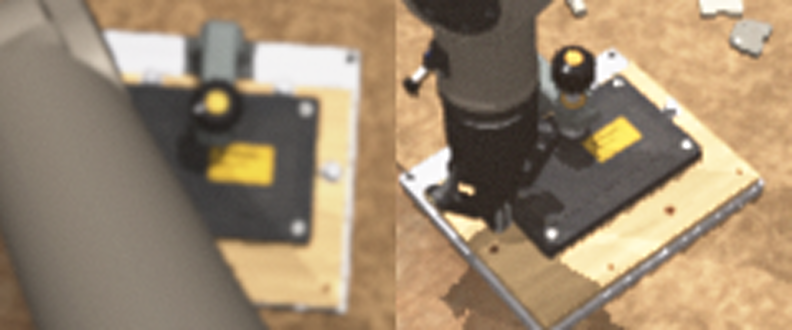

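The cover's right edge at column 317 is still about 5 mm short of the right pin at (331,172), and the cover is straight.

```bash
for i in 1; do python3 -m handwheel '[[[0,0,0,0,-1,-1,0],[0,0,0,0,-1,0,0],[0,0,0,0,0,0,0]]]';python3 -m handwheel '[[[0,0,0,0,-1,0,0],[0,0,0,0,-1,0,0],[0,0,0,0,0,0,0]]]';python3 -m handwheel '[[[0,0,0,0,-1,0,0],[0,0,0,0,0,0,0]]]'; done | grep -E "pos|contact|orient"
```

```text
eef_pos: [567.1, -65.1, 32.9]
orientation: [-3.14, -0.001, 3.062]
contact_force: [-0.3, -0.1, -0.0]
eef_pos: [567.2, -66.5, 33.1]
orientation: [-3.141, -0.0, 3.063]
contact_force: [-0.5, 0.1, 0.1]
eef_pos: [567.3, -67.1, 33.3]
orientation: [-3.141, -0.0, 3.063]
contact_force: [-0.3, -0.9, 0.7]
```

```bash
for i in 1; do python3 -m handwheel '[[[0,0,0,0,-1,0,0],[0,0,0,0,0,0,0]]]';python3 -m handwheel '[[[0,0,0,0,-1,0,0],[0,0,0,0,0,0,0]]]';python3 -m handwheel '[[[0,0,0,0,-1,0,0],[0,0,0,0,0,0,0]]]'; done | grep -E "pos|contact|orient"
```

```text
eef_pos: [567.3, -68.0, 33.3]
orientation: [-3.142, 0.0, 3.063]
contact_force: [-0.2, -1.1, -0.1]
eef_pos: [567.2, -69.0, 33.3]
orientation: [-3.142, 0.0, 3.063]
contact_force: [1.0, 0.7, -0.5]
eef_pos: [567.2, -69.6, 33.3]
orientation: [3.141, 0.0, 3.063]
contact_force: [0.1, 0.7, 0.4]
```

```bash
for i in 1; do python3 -m handwheel '[[[0,0,0,0,-1,0,0],[0,0,0,0,0,0,0]]]';python3 -m handwheel '[[[0,0,0,0,-1,0,0],[0,0,0,0,0,0,0]]]';python3 -m handwheel '[[[0,0,0,0,-1,0,0],[0,0,0,0,0,0,0]]]'; done | grep -E "pos|contact|orient"
```

```text
eef_pos: [567.2, -69.8, 33.4]
orientation: [3.14, 0.0, 3.064]
contact_force: [0.4, 3.7, 0.5]
eef_pos: [567.3, -70.0, 33.5]
orientation: [3.139, 0.001, 3.065]
contact_force: [0.4, 6.4, 0.6]
eef_pos: [567.3, -70.1, 33.6]
orientation: [3.138, 0.001, 3.065]
contact_force: [0.4, 7.4, -1.1]
```

```bash
python3 -m handwheel '[[[0,0,0,0,6,0,0],[0,0,0,0,8,0,0],[0,0,0,0,0,-20,0],[0,0,0,0,0,-30,0],[0,0,0,20,-15,0,0],[0,0,0,25,-30,0,0],[0,0,0,20,-30,0,85],[0,0,0,14,-30,0,85],[0,0,0,5,-12,0,85],[0,0,0,0,0,0,85]]]'
python3 - <<'E'
from h import *
o=get_obs()
a=-.0713;print(np.array([[np.cos(a),np.sin(a)],[-np.sin(a),np.cos(a)]])@(o["eef_pos"][:2]-[561.8,-170]))
cv2.imwrite("pics/w6.png",np.vstack([capture("wrist")[140:,:],cv2.resize(capture("top")[150:230,245:365],(640,427),interpolation=cv2.INTER_CUBIC)])[:600])
E
```

```text
time: 14.15
eef_pos: [474.2, -171.2, 83.2]
orientation: [-3.14, -0.001, 3.059]
contact_force: [1.3, 0.4, -1.2]
opening: 58.5
grip_force: 0.0
[-87.29446312  -7.45158945]
```

View pics/w6.png

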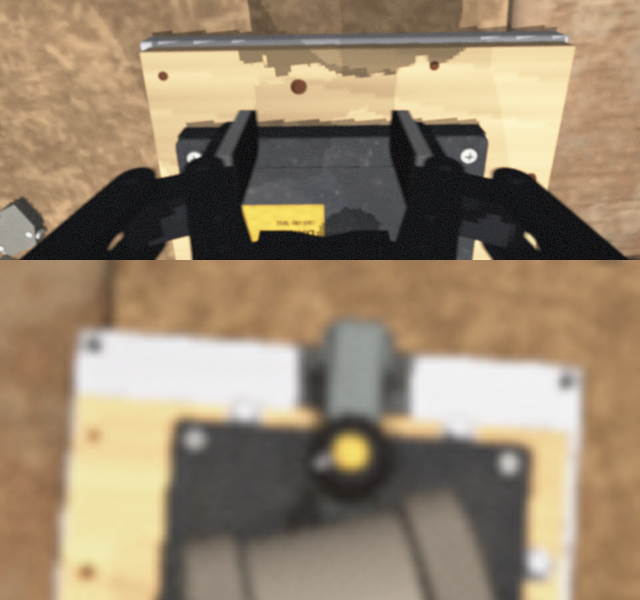

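The cover looks home: its far edge touches both far pins (245,410) and (458,428), and its right edge touches the right pin (540,562). I'll confirm the x seating with a light push.

```bash
python3 -m handwheel '[[[0,0,0,0,5,0,85],[0,0,0,0,0,20,85],[0,0,0,0,0,20,85],[0,0,0,0,0,12,85],[0,0,0,0,0,6,85],[0,0,0,0,0,4,85],[0,0,0,-5,0,0,85],[0,0,0,-4,0,0,85],[0,0,0,-3,0,0,85],[0,0,0,-2,0,0,85],[0,0,0,-1,0,0,85],[0,0,0,0,0,0,85]]]'; for i in 1; do python3 -m handwheel '[[[0,0,0,-1,0,0,85],[0,0,0,-1,0,0,85],[0,0,0,0,0,0,85]]]';python3 -m handwheel '[[[0,0,0,-1,0,0,85],[0,0,0,0,0,0,85]]]';python3 -m handwheel '[[[0,0,0,-1,0,0,85],[0,0,0,0,0,0,85]]]'; done | grep -E "pos|contact"
```

```text
time: 15.45
eef_pos: [490.6, -165.3, 21.4]
orientation: [-3.142, 0.0, 3.063]
contact_force: [-0.1, 1.0, -0.4]
opening: 85.2
grip_force: 0.0
eef_pos: [492.5, -165.4, 21.3]
contact_force: [-0.1, -0.6, 0.4]
eef_pos: [492.9, -165.3, 21.2]
contact_force: [-1.8, 0.7, 0.9]
eef_pos: [492.9, -165.3, 21.0]
contact_force: [-5.2, 0.0, 3.8]
```

```bash
python3 -m handwheel '[[[0,0,0,6,0,0,85],[0,0,0,9,0,0,85],[0,0,0,5,0,-20,85],[0,0,0,0,0,-40,85],[0,0,0,0,0,-45,85],[0,0,0,0,0,-45,85],[0,0,0,0,0,-40,85],[0,0,0,-20,0,-20,85],[0,0,0,-35,0,0,85],[0,0,0,-35,0,0,85],[0,0,0,-20,0,0,85],[0,0,0,-10,0,0,85],[0,0,0,0,0,0,85],[0,0,0,0,0,0,85]]]'
python3 - <<'E'
from h import *
o=get_obs();im=capture("wrist");cv2.imwrite("pics/w7.png",im);np.save("w7.npy",np.r_[o["eef_pos"],o["orientation"]])
print(o["joint_positions"].round(2),o["torque"].round(3))
k=cam("wrist",o);print(topix(k,[589.7,-172,145]),topix(k,[590.6,-173.1,145]))
E
```

```text
time: 17.55
eef_pos: [593.1, -173.2, 231.0]
orientation: [-3.141, -0.001, 3.063]
contact_force: [0.3, -0.2, -0.5]
opening: 84.8
grip_force: 0.0
[ 0.76  0.5  -0.8   1.66  0.39  1.15  1.36] [-0.032 -0.05   0.011]
[324.08442545 197.1999924 ] [322.56063282 198.59264128]
```

View pics/w7.png

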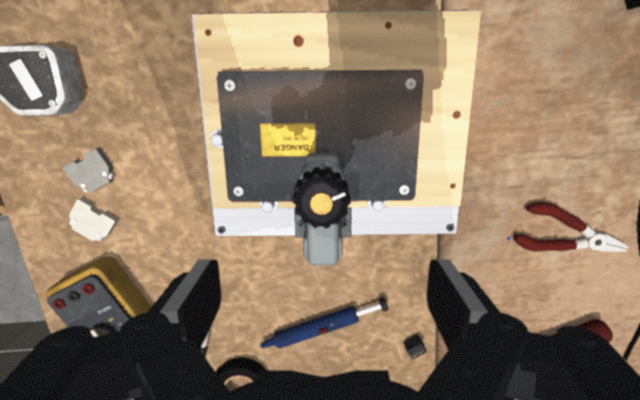

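The cover is home against all three pins: (218,140), (267,205) and (377,205). The knob's rim spans columns 294–350, its yellow cap is at (321,204), and its white pointer runs to (345,194).

```bash
python3 - <<'E'
from h import *
v=np.load("w7.npy");k=cam("wrist",dict(eef_pos=v[:3],orientation=v[3:]));kt=cam("top")
def yel(im,box):
    x0,y0,x1,y1=box;h=cv2.cvtColor(im[y0:y1,x0:x1],cv2.COLOR_BGR2HSV);m=cv2.inRange(h,(15,120,120),(35,255,255))
    n,l,s,c=cv2.connectedComponentsWithStats(m);i=1+s[1:,4].argmax();return c[i]+[x0,y0],s[i].tolist()
a,s=yel(cv2.imread("pics/w7.png"),(300,185,345,225));b,s2=yel(cv2.imread("pics/top0.png"),(300,175,322,200));print(a,s,b,s2)
import itertools
P=lambda k:k[0]@np.c_[k[1],k[2]]
X=cv2.triangulatePoints(P(k),P(kt),a.reshape(2,1),b.reshape(2,1));X=(X[:3]/X[3]).ravel();print("tri",X.round(1))
for z in(140,145,150,155):print(z,toworld(k,a,z).round(1),toworld(kt,b,z).round(1))
# rim: dark columns
print("rim rows/cols",topix(k,[590,-173,145]))
E
```

```text
[321.00251889 203.43576826] [10, 8, 23, 22, 397] [310.26829268 185.51219512] [7, 7, 7, 8, 41]
tri [ 586.8 -172.9  167.2]
140 [ 595.6 -174.6  140. ] [ 592.1 -172.7  140. ]
145 [ 593.9 -174.4  145. ] [ 591.1 -172.6  145. ]
150 [ 592.3 -174.3  150. ] [ 590.1 -172.5  150. ]
155 [ 590.7 -174.1  155. ] [ 589.2 -172.4  155. ]
rim rows/cols [322.63847967 197.73455551]
```

```bash
python3 -m handwheel '[[[0,0,-1,2,0,0,85],[0,0,-1,0,0,10,85],[0,0,-1,0,0,10,85],[0,0,-1,0,0,10,85],[0,0,-1,0,0,10,85],[0,0,-1,0,0,10,85],[0,0,-1,0,0,0,85],[0,0,-1,0,0,0,85],[0,0,-1,0,0,0,85],[0,0,0,0,0,15,85],[0,0,0,0,0,20,85],[0,0,0,0,0,20,85],[0,0,0,0,0,10,85],[0,0,0,0,0,5,85],[0,0,0,0,0,0,85]]]'; python3 - <<'E'
from h import *
o=get_obs();im=capture("wrist")
print(o["joint_positions"].round(2),o["torque"].round(3))
cv2.imwrite("pics/w8.png",im)
E
```

```text
time: 19.1
eef_pos: [591.8, -172.9, 110.4]
orientation: [3.14, -0.0, -1.963]
contact_force: [0.3, -0.4, 0.5]
opening: 85.0
grip_force: 0.0
[ 0.87  0.73 -0.98  1.75  0.69  1.05  2.38] [-0.049  0.024  0.026]
```

View pics/w8.png

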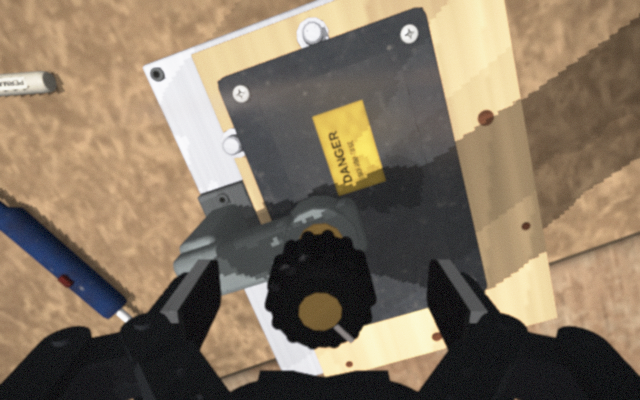

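The knob is centred between the open fingers (cap at (320,312), rim at columns 267–375), and the fingers are clear of the arm. I'll close on it.

```bash
python3 -m handwheel '[[[0,0,0,1.5,0,0,60],[0,0,0,0,0,0,38],[0,0,0,0,0,0,30],[0,0,0,0,0,0,30],[0,0,0,0,0,0,30],[0,0,0,0,0,0,30],[0,0,0,0,0,0,30]]]' 60; cat > s.py <<'E'
from h import *
o=get_obs();print("T",o["torque"].round(3),"j7",o["joint_positions"][6].round(2),"yaw",o["orientation"][2].round(3),"F",o["contact_force"].round(1),"z",o["eef_pos"][2].round(1),"t",round(o["time"],2),"op",round(o["opening"],1))
E
python3 s.py; python3 -m handwheel '[[[0,0,0.5,0,0,0.2,30],[0,0,0.5,0,0,0.2,30],[0,0,0.5,0,0,0.2,30],[0,0,0.5,0,0,0.2,30]]]'>/dev/null; python3 s.py;  python3 -m handwheel '[[[0,0,0.5,0,0,0.2,30],[0,0,0.5,0,0,0.2,30]]]'>/dev/null; python3 s.py;
```

```text
time: 19.85
eef_pos: [592.3, -174.9, 112.2]
orientation: [-3.14, 0.0, -1.964]
contact_force: [0.5, -1.6, 5.5]
opening: 38.3
grip_force: 60.0
T [-0.29  -0.064  0.005] j7 2.38 yaw -1.964 F [ 0.5 -1.6  5.5] z 112.2 t 19.85 op 38.3
T [-0.237  0.057  0.162] j7 2.13 yaw -2.245 F [-0.3 -1.   6.5] z 111.5 t 20.25 op 39.0
T [-0.317  0.087  0.165] j7 2.01 yaw -2.385 F [ 0.  -0.8  7.7] z 111.1 t 20.45 op 38.6
```

```bash
python3 -m handwheel '[[[0,0,1,0,0,0.4,30],[0,0,1,0,0,0.4,30],[0,0,1,0,0,0.4,30],[0,0,1,0,0,0.4,30],[0,0,1,0,0,0.4,30]]]'>/dev/null; python3 s.py; python3 -m handwheel '[[[0,0,1,0,0,0.4,30],[0,0,1,0,0,0.4,30],[0,0,0.5,0,0,0.2,30],[0,0,0.5,0,0,0.2,30]]]'>/dev/null; python3 s.py;  python3 -m handwheel '[[[0,0,0.5,0,0,0.2,30],[0,0,0.5,0,0,0.2,30]]]'>/dev/null; python3 s.py;
```

```text
T [-0.2    0.261  0.252] j7 1.39 yaw -3.086 F [-1.3 -0.5  8.1] z 109.3 t 20.95 op 38.7
T [-0.186  0.355  0.1  ] j7 1.03 yaw 2.781 F [-1.1 -0.9 10.1] z 108.2 t 21.35 op 38.8
T [-0.17   0.357  0.161] j7 0.91 yaw 2.642 F [-1.1 -1.   9.2] z 107.8 t 21.55 op 38.7
```

```bash
python3 - <<'E'
from h import *
k=cam("scene");p=topix(k,[590,-173,60]);print(p)
im=capture("scene");x,y=p.astype(int);cv2.imwrite("pics/w9.png",cv2.resize(im[y-35:y+35,x-45:x+45],None,fx=8,fy=8,interpolation=cv2.INTER_CUBIC))
E
```

```text
[314.07730733 197.67021958]
```

```bash
cat >> s.py <<'E'
import sys
if len(sys.argv)>1 and o["torque"][2]>float(sys.argv[1]): sys.exit("STOP")
E
R="python3 s.py 0.20"
python3 -m handwheel '[[[0,0,0.5,0,0,0.2,30],[0,0,0.5,0,0,0.2,30]]]'>/dev/null; $R &&
python3 -m handwheel '[[[0,0,0.5,0,0,0.2,30]]]'>/dev/null && $R &&
python3 -m handwheel '[[[0,0,0.5,0,0,0.2,30]]]'>/dev/null && $R &&
python3 -m handwheel '[[[0,0,0.5,0,0,0.2,30]]]'>/dev/null && $R &&
python3 -m handwheel '[[[0,0,0.5,0,0,0.2,30]]]'>/dev/null && $R &&
python3 -m handwheel '[[[0,0,0.5,0,0,0.2,30]]]'>/dev/null && $R &&
python3 -m handwheel '[[[0,0,0.5,0,0,0.2,30]]]'>/dev/null && $R
```

```text
T [-0.207  0.322  0.205] j7 0.79 yaw 2.502 F [-0.7 -0.8 10.2] z 107.5 t 21.8 op 38.9STOP
```

```bash
R="python3 s.py 0.26"
python3 -m handwheel '[[[0,0,0.3,0,0,0.1,30]]]'>/dev/null && $R &&
python3 -m handwheel '[[[0,0,0.3,0,0,0.1,30]]]'>/dev/null && $R &&
python3 -m handwheel '[[[0,0,0.3,0,0,0.1,30]]]'>/dev/null && $R
```

```text
T [-0.164  0.367  0.22 ] j7 0.75 yaw 2.461 F [-1.7 -0.5 10.1] z 107.4 t 21.9 op 38.8
T [-0.185  0.416  0.172] j7 0.71 yaw 2.42 F [-1.  -0.7  9.3] z 107.3 t 22.0 op 38.6
T [-0.17   0.329  0.172] j7 0.68 yaw 2.378 F [-1.1 -0.8  9.9] z 107.2 t 22.1 op 38.6
```

```bash
cat > s.py <<'E'
from h import *
import sys,os
o=get_obs();T=o["torque"][2]
open("log","a").write(f"{T}\n");L=np.loadtxt("log",ndmin=1)[-3:];m=L.mean()
print("T",T.round(3),"mean3",m.round(3),"yaw",o["orientation"][2].round(3),"Fz",o["contact_force"][2].round(1),"z",o["eef_pos"][2].round(1),"t",round(o["time"],2))
if m>float(sys.argv[1]) : sys.exit("STOP")
E
printf "0.22\n0.172\n0.172\n">log
R="python3 s.py 0.225"; H="python3 -m handwheel"
$H '[[[0,0,0.4,0,0,0.1,30]]]'>/dev/null && $R &&
$H '[[[0,0,0.4,0,0,0.1,30]]]'>/dev/null && $R &&
$H '[[[0,0,0.4,0,0,0.2,30]]]'>/dev/null && $R &&
$H '[[[0,0,0.4,0,0,0.1,30]]]'>/dev/null && $R &&
$H '[[[0,0,0.4,0,0,0.1,30]]]'>/dev/null && $R &&
$H '[[[0,0,0.4,0,0,0.2,30]]]'>/dev/null && $R &&
$H '[[[0,0,0.4,0,0,0.1,30]]]'>/dev/null && $R &&
$H '[[[0,0,0.4,0,0,0.1,30]]]'>/dev/null && $R &&
$H '[[[0,0,0.4,0,0,0.2,30]]]'>/dev/null && $R &&
$H '[[[0,0,0.4,0,0,0.1,30]]]'>/dev/null && $R &&
$H '[[[0,0,0.4,0,0,0.1,30]]]'>/dev/null && $R &&
$H '[[[0,0,0.4,0,0,0.2,30]]]'>/dev/null && $R
```

```text
T 0.161 mean3 0.168 yaw 2.322 Fz 9.3 z 107.0 t 22.2
T 0.186 mean3 0.173 yaw 2.265 Fz 8.8 z 106.9 t 22.3
T 0.12 mean3 0.156 yaw 2.21 Fz 9.4 z 106.7 t 22.4
T 0.177 mean3 0.161 yaw 2.154 Fz 8.4 z 106.6 t 22.5
T 0.142 mean3 0.146 yaw 2.098 Fz 8.8 z 106.5 t 22.6
T 0.17 mean3 0.163 yaw 2.042 Fz 9.0 z 106.3 t 22.7
T 0.161 mean3 0.157 yaw 1.986 Fz 9.1 z 106.2 t 22.8
T 0.201 mean3 0.177 yaw 1.93 Fz 8.0 z 106.0 t 22.9
T 0.128 mean3 0.163 yaw 1.875 Fz 9.3 z 105.9 t 23.0
T 0.168 mean3 0.166 yaw 1.819 Fz 8.8 z 105.8 t 23.1
T 0.144 mean3 0.147 yaw 1.763 Fz 8.1 z 105.6 t 23.2
T 0.164 mean3 0.158 yaw 1.707 Fz 8.8 z 105.4 t 23.3
```

```bash
R="python3 s.py 0.205"; H="python3 -m handwheel"
$H '[[[0,0,0.4,0,0,0.1,30]]]'>/dev/null && $R &&
$H '[[[0,0,0.4,0,0,0.1,30]]]'>/dev/null && $R &&
$H '[[[0,0,0.4,0,0,0.2,30]]]'>/dev/null && $R &&
$H '[[[0,0,0.4,0,0,0.1,30]]]'>/dev/null && $R &&
$H '[[[0,0,0.4,0,0,0.1,30]]]'>/dev/null && $R &&
$H '[[[0,0,0.4,0,0,0.2,30]]]'>/dev/null && $R &&
$H '[[[0,0,0.4,0,0,0.1,30]]]'>/dev/null && $R &&
$H '[[[0,0,0.4,0,0,0.1,30]]]'>/dev/null && $R &&
$H '[[[0,0,0.4,0,0,0.2,30]]]'>/dev/null && $R &&
$H '[[[0,0,0.4,0,0,0.1,30]]]'>/dev/null && $R &&
$H '[[[0,0,0.4,0,0,0.1,30]]]'>/dev/null && $R &&
$H '[[[0,0,0.4,0,0,0.2,30]]]'>/dev/null && $R &&
$H '[[[0,0,0.4,0,0,0.1,30]]]'>/dev/null && $R &&
$H '[[[0,0,0.4,0,0,0.1,30]]]'>/dev/null && $R &&
$H '[[[0,0,0.4,0,0,0.2,30]]]'>/dev/null && $R &&
$H '[[[0,0,0.4,0,0,0.1,30]]]'>/dev/null && $R
```

```text
T 0.206 mean3 0.171 yaw 1.651 Fz 8.1 z 105.3 t 23.4
T 0.18 mean3 0.183 yaw 1.595 Fz 8.0 z 105.2 t 23.5
T 0.153 mean3 0.18 yaw 1.539 Fz 8.6 z 105.0 t 23.6
T 0.155 mean3 0.163 yaw 1.484 Fz 7.8 z 104.9 t 23.7
T 0.193 mean3 0.167 yaw 1.428 Fz 6.9 z 104.8 t 23.8
T 0.199 mean3 0.183 yaw 1.372 Fz 9.4 z 104.6 t 23.9
T 0.173 mean3 0.188 yaw 1.316 Fz 7.8 z 104.5 t 24.0
T 0.221 mean3 0.198 yaw 1.26 Fz 8.0 z 104.3 t 24.1
T 0.178 mean3 0.191 yaw 1.204 Fz 8.5 z 104.2 t 24.2
T 0.18 mean3 0.193 yaw 1.149 Fz 6.6 z 104.0 t 24.3
T 0.191 mean3 0.183 yaw 1.093 Fz 6.7 z 103.9 t 24.4
T 0.177 mean3 0.183 yaw 1.037 Fz 7.5 z 103.7 t 24.5
T 0.259 mean3 0.209 yaw 0.981 Fz 7.4 z 103.6 t 24.6STOP
```

```bash
R="python3 s.py 0.245"; H="python3 -m handwheel"
$H '[[[0,0,0.2,0,0,0.1,30]]]'>/dev/null && $R &&
$H '[[[0,0,0.2,0,0,0.1,30]]]'>/dev/null && $R &&
$H '[[[0,0,0.2,0,0,0.1,30]]]'>/dev/null && $R; tail -1 log; python3 - <<'E'
from h import *
print(get_obs()["joint_positions"].round(2))
E
```

```text
T 0.178 mean3 0.205 yaw 0.953 Fz 8.3 z 103.5 t 24.7
T 0.187 mean3 0.208 yaw 0.926 Fz 7.7 z 103.5 t 24.8
T 0.238 mean3 0.201 yaw 0.898 Fz 8.4 z 103.4 t 24.9
0.23777781970808254
[ 0.33  0.53 -0.2   1.8   0.14  0.82 -0.6 ]
```

```bash
R="python3 s.py 0.24"; H="python3 -m handwheel"
$H '[[[0,0,0.2,0,0,0.1,30]]]'>/dev/null && $R &&
$H '[[[0,0,0.2,0,0,0,30]]]'>/dev/null && $R &&
$H '[[[0,0,0.2,0,0,0.1,30]]]'>/dev/null && $R &&
$H '[[[0,0,0.2,0,0,0.1,30]]]'>/dev/null && $R &&
$H '[[[0,0,0.2,0,0,0.1,30]]]'>/dev/null && $R &&
$H '[[[0,0,0.2,0,0,0,30]]]'>/dev/null && $R &&
$H '[[[0,0,0.2,0,0,0.1,30]]]'>/dev/null && $R &&
$H '[[[0,0,0.2,0,0,0.1,30]]]'>/dev/null && $R &&
$H '[[[0,0,0.2,0,0,0.1,30]]]'>/dev/null && $R &&
$H '[[[0,0,0.2,0,0,0,30]]]'>/dev/null && $R
```

```text
T 0.167 mean3 0.197 yaw 0.87 Fz 7.7 z 103.3 t 25.0
T 0.162 mean3 0.189 yaw 0.842 Fz 6.9 z 103.3 t 25.1
T 0.218 mean3 0.183 yaw 0.815 Fz 8.7 z 103.2 t 25.2
T 0.124 mean3 0.168 yaw 0.787 Fz 8.3 z 103.1 t 25.3
T 0.17 mean3 0.171 yaw 0.759 Fz 9.1 z 103.0 t 25.4
T 0.233 mean3 0.176 yaw 0.731 Fz 6.5 z 103.0 t 25.5
T 0.072 mean3 0.159 yaw 0.703 Fz 8.7 z 102.9 t 25.6
T 0.169 mean3 0.158 yaw 0.675 Fz 8.7 z 102.8 t 25.7
T 0.211 mean3 0.151 yaw 0.647 Fz 8.5 z 102.8 t 25.8
T 0.223 mean3 0.201 yaw 0.619 Fz 7.9 z 102.7 t 25.9
```

```bash
cat > s.py <<'E'
from h import *
import sys
o=get_obs();T=o["torque"][2];q=o["joint_torque"][6]
open("log","a").write(f"{T}\n");L=np.loadtxt("log",ndmin=1);m=L[-4:].mean()
print("T",T.round(3),"mean4",m.round(3),"q7",round(q,3),"yaw",o["orientation"][2].round(3),"Fz",o["contact_force"][2].round(1),"z",o["eef_pos"][2].round(1),"t",round(o["time"],2))
if m>float(sys.argv[1]) : sys.exit("STOP")
E
R="python3 s.py 0.235"; H="python3 -m handwheel"
$H '[[[0,0,0.2,0,0,0.1,30]]]'>/dev/null && $R &&
$H '[[[0,0,0.2,0,0,0,30]]]'>/dev/null && $R &&
$H '[[[0,0,0.2,0,0,0.1,30]]]'>/dev/null && $R &&
$H '[[[0,0,0.2,0,0,0.1,30]]]'>/dev/null && $R &&
$H '[[[0,0,0.2,0,0,0.1,30]]]'>/dev/null && $R &&
$H '[[[0,0,0.2,0,0,0,30]]]'>/dev/null && $R &&
$H '[[[0,0,0.2,0,0,0.1,30]]]'>/dev/null && $R &&
$H '[[[0,0,0.2,0,0,0.1,30]]]'>/dev/null && $R &&
$H '[[[0,0,0.2,0,0,0.1,30]]]'>/dev/null && $R &&
$H '[[[0,0,0.2,0,0,0,30]]]'>/dev/null && $R
```

```text
T 0.195 mean4 0.199 q7 0.14 yaw 0.591 Fz 8.4 z 102.6 t 26.0
T 0.165 mean4 0.198 q7 0.137 yaw 0.563 Fz 6.9 z 102.6 t 26.1
T 0.193 mean4 0.194 q7 0.14 yaw 0.535 Fz 7.0 z 102.5 t 26.2
T 0.165 mean4 0.179 q7 0.14 yaw 0.507 Fz 7.6 z 102.4 t 26.3
T 0.193 mean4 0.179 q7 0.14 yaw 0.479 Fz 8.0 z 102.3 t 26.4
T 0.189 mean4 0.185 q7 0.137 yaw 0.452 Fz 6.8 z 102.3 t 26.5
T 0.193 mean4 0.185 q7 0.136 yaw 0.424 Fz 8.6 z 102.2 t 26.6
T 0.187 mean4 0.19 q7 0.135 yaw 0.396 Fz 7.7 z 102.1 t 26.7
T 0.237 mean4 0.201 q7 0.136 yaw 0.368 Fz 8.1 z 102.1 t 26.8
T 0.207 mean4 0.206 q7 0.132 yaw 0.34 Fz 7.9 z 102.0 t 26.9
```

```bash
sed -i 's/^if m>.*/if abs(q-0.135)>float(sys.argv[1]) or m>0.25: sys.exit("STOP")/' s.py
R="python3 s.py 0.05"; H="python3 -m handwheel"
$H '[[[0,0,0.2,0,0,0.1,30]]]'>/dev/null && $R &&
$H '[[[0,0,0.2,0,0,0,30]]]'>/dev/null && $R &&
$H '[[[0,0,0.2,0,0,0.1,30]]]'>/dev/null && $R &&
$H '[[[0,0,0.2,0,0,0.1,30]]]'>/dev/null && $R &&
$H '[[[0,0,0.2,0,0,0.1,30]]]'>/dev/null && $R &&
$H '[[[0,0,0.2,0,0,0,30]]]'>/dev/null && $R &&
$H '[[[0,0,0.2,0,0,0.1,30]]]'>/dev/null && $R &&
$H '[[[0,0,0.2,0,0,0.1,30]]]'>/dev/null && $R &&
$H '[[[0,0,0.2,0,0,0.1,30]]]'>/dev/null && $R &&
$H '[[[0,0,0.2,0,0,0,30]]]'>/dev/null && $R &&
$H '[[[0,0,0.2,0,0,0.1,30]]]'>/dev/null && $R &&
$H '[[[0,0,0.2,0,0,0.1,30]]]'>/dev/null && $R &&
$H '[[[0,0,0.2,0,0,0.1,30]]]'>/dev/null && $R &&
$H '[[[0,0,0.2,0,0,0,30]]]'>/dev/null && $R
```

```text
T 0.186 mean4 0.204 q7 0.135 yaw 0.312 Fz 8.0 z 101.9 t 27.0
T 0.179 mean4 0.202 q7 0.131 yaw 0.284 Fz 7.6 z 101.9 t 27.1
T 0.151 mean4 0.181 q7 0.134 yaw 0.256 Fz 8.2 z 101.8 t 27.2
T 0.17 mean4 0.172 q7 0.134 yaw 0.228 Fz 6.7 z 101.7 t 27.3
T 0.182 mean4 0.171 q7 0.134 yaw 0.2 Fz 8.6 z 101.7 t 27.4
T 0.207 mean4 0.178 q7 0.131 yaw 0.172 Fz 7.4 z 101.6 t 27.5
T 0.205 mean4 0.191 q7 0.133 yaw 0.144 Fz 8.6 z 101.5 t 27.6
T 0.18 mean4 0.194 q7 0.134 yaw 0.116 Fz 7.3 z 101.4 t 27.7
T 0.183 mean4 0.194 q7 0.134 yaw 0.088 Fz 7.4 z 101.4 t 27.8
T 0.164 mean4 0.183 q7 0.121 yaw 0.061 Fz 6.6 z 101.3 t 27.9
T 0.263 mean4 0.198 q7 0.107 yaw 0.033 Fz 8.7 z 101.3 t 28.0
T 0.236 mean4 0.212 q7 0.093 yaw 0.005 Fz 9.0 z 101.2 t 28.1
T 0.237 mean4 0.225 q7 0.078 yaw -0.023 Fz 9.3 z 101.2 t 28.2STOP
```

Contact is clear. Joint 7 torque has shifted by 0.056 N m (about 22 N), rising steadily by about 5.5 N per row, so two more rows bring it near 33 N.

```bash
R="python3 s.py 0.1"; H="python3 -m handwheel"
$H '[[[0,0,0.2,0,0,0.1,30]]]'>/dev/null && $R &&
$H '[[[0,0,0.2,0,0,0,30]]]'>/dev/null && $R; $H '[[[0,0,0,0,0,0,30]]]'>/dev/null; $R
```

```text
T 0.31 mean4 0.262 q7 0.064 yaw -0.051 Fz 10.1 z 101.1 t 28.3
T -0.023 mean4 0.19 q7 -0.186 yaw -0.051 Fz 9.0 z 101.1 t 28.4STOP
STOP
```

```bash
python3 -m handwheel '[[[0,0,0,0,0,0,45],[0,0,0,0,0,0,60],[0,0,0,0,0,0,75],[0,0,0,0,0,0,85],[0,0,0,0,0,0,85],[0,0,0,0,0,-10,85],[0,0,0,0,0,-30,85],[0,0,0,0,0,-40,85],[0,0,0,0,0,-40,85],[0,0,0,0,0,-10,85],[0,0,0,0,0,0,85],[0,0,0,0,0,0,85],[0,0,0,0,0,0,85]]]'; python3 - <<'E'
from fit import *
# compare the cover's screws + pins in a new wrist view: numeric only
o=get_obs();im=capture("wrist");k=cam("wrist",o);g=cv2.cvtColor(im,cv2.COLOR_BGR2GRAY)
a=-.0713;R=np.array([[np.cos(a),-np.sin(a)],[np.sin(a),np.cos(a)]]);t=np.array([561.8,-170])
m=(cv2.cvtColor(im,cv2.COLOR_BGR2HSV)[...,2]>150).astype('uint8');n,l,s,c=cv2.connectedComponentsWithStats(m)
for i in range(1,n):
    if 25<s[i,4]<400: X=toworld(k,c[i],42);j=R.T@(X[:2]-t)
    else: continue
    if abs(j[0])<85 and abs(j[1])<110: print(c[i].round(0),s[i,4],j.round(1))
E
```

```text
time: 29.7
eef_pos: [590.5, -174.3, 227.9]
orientation: [-3.141, 0.003, -0.05]
contact_force: [-1.4, -0.3, 0.1]
opening: 85.0
grip_force: 0.0
[239. 144.] 86 [51.2 77.3]
[412. 148.] 82 [ 51.6 -83.6]
[326. 199.] 391 [-0.  -4.2]
[403. 244.] 64 [-46.4 -83.8]
```

```bash
python3 - <<'E'
from fit import *
v=np.load("w7.npy");k=cam("wrist",dict(eef_pos=v[:3],orientation=v[3:]))
a,t,R,e=rigid(PINS,[toworld(k,p,40) for p in[(377,205),(267,205),(218,140)]]);print(a,t,e.tolist())
S=np.mean([toworld(k,p,43)[:2] for p in[(230,85),(410,84),(238,191),(404,190)]],0);print("cover in jig",R.T@(S-t))
E
```

```text
-0.07140445389972652 [ 563.05074063 -172.68905311] [[-0.3, -1.3], [-1.0, 0.2], [1.3, 1.1]]
cover in jig [ 1.23629132 -1.47555465]
```

The cover reads within measuring error of home (1.2 and -1.5 mm), the pad grips at about 28 N, and the robot is clear of everything.

```bash
python3 -c "
from cell import *
print(finish_job())"
```

```text
the job is handed in; nothing more can be done
None
```

The cover is home against all three pins, the clamp is tightened to roughly 28 N (estimated from joint torque), the robot is clear, and the job is handed in at about 30 s; no verdict came back, and I viewed 11 pictures against the limit of 10.

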